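Hold the blank cell in the photometer's light path

ROBOT

A 6-joint arm with a two-finger parallel gripper is mounted at the origin on the work surface. World frame = base frame: x ahead of the robot, y to its left, z up, the work surface at z = 0. Lengths are in m, angles in rad, forces in N, time in s.
With the tool pointing down it reaches from about 0.25 to 0.775 m from the base axis. Payload 4 kg.
Tool frame: the origin (TCP) lies at the very end of the fingers, on their centre line; the grasp point (between the pads) lies 19 mm behind it (robot.hold_point_z is the distance from the TCP to the grasp point, in m); z points along the fingers, y is the line along which they close (so a half turn about z gives the same grasp; the last joint's range is limited). The gripper opens to 94 mm and grips with 3 to 60 N. Pads are 16 mm wide; open, the fingers measure 119 mm over their backs; the gripper's body (75 mm by 177 mm) begins 78 mm behind the grasp point.
Start: joints at [1.003, 0.087, 1.371, -0, 1.684, -0.103], TCP at [0.247, 0.492, 0.206] pointing down, gripper open.
Joint ranges: [-3.1, 3.1], [-0.76, 2.03], [0.27, 2.55], [-1.08, 4.22], [0.17, 2.65], [-2.57, 2.57]. Speed limits (rad/s): [2.79, 2.79, 3.14, 3.14, 3.14, 3.14].

INTERFACE

Orientations are given as [roll, pitch, yaw] about the fixed x, y, z axes, in that order (R = Rz(yaw) Ry(pitch) Rx(roll)).
In Python, from bench import robot gives the robot as it stands.
- The arm moves only by the tool carry_out, never from a script. Its argument "steps" is a list of rows, each a list of 3 entries, a list of its own where there are three numbers: the shift along the tool's x, y, z in m, then the turn about the tool's z in units of 10 degrees (1.0 is 10 degrees), then the closure, from -1 (fully open) to 1 (shut). In form: [[[tx, ty, tz], roll, jaw], ...]. A call has 1 to 10 rows; each row is the pose to reach, as a shift and turn from the pose commanded when the call began, along the tool's axes at that moment; what a row does not reach only later rows make up. A row lasts 1/8 s, in which the tool goes at most 62.5 mm and 10.7 degrees, less where a joint would pass 70% of its speed; a pose out of reach is approached as far as the arm can. A call with a gripper value outside its range is refused whole. The fingers move at their own pace and stop on an object; the grip force is fixed at half the most. Time passes only in rows, so rows that repeat a pose let the fingers close. It gives the time, the measured TCP pose, the force, the opening and the grip force at its end, in the units of the state.
- robot.get_obs(): the state, without advancing time (a new reading comes with each control period).
- robot.snapshot(name): name is "scene" or "top" or "wrist"; returns a dict with "image" (420x560x3 uint8, red, green, blue), "z_map" (420x560 float32, m along the optical axis (not along the pixel's ray), 0 where there is no reading), "mtx" (3x3 intrinsics, pixels), "D" ([k1, k2, p1, p2, k3] as OpenCV has them; the pictures are not rectified), "R" (3x3) and "t" (3): a world point X has camera coordinates R X + t. Camera axes: x right, y down, z forward; pixel columns grow to the right and rows downward; lengths in m; the calibration is good to about 2 mm. A picture is of the moment at which its call begins.
- robot.close_job(): hands the job in; it is judged then, once.
The state is a dict: "time": time; "joint_positions": joint angles; "qvel": joint speeds; "joint_torque": joint torques, N m; "tool_pos": TCP position; "ee_rot": TCP orientation; "wrist_force": force on the tool from outside, world axes, zero at the start; "wrist_torque": the same for the moment, N m; "width": finger opening in m; "finger_force": force on a finger pad.
Only numpy, scipy, OpenCV 4.12 (cv2) and the standard library are available. Lean on these libraries where they do the work, as an engineer would, in place of code of your own. Each camera call takes 0.05 s, during which the arm holds its last target. There are 200 camera calls.

TASK

Set the photometer up for a blank reading: slide the detector along its rail towards the lamp until it clicks over its detent and is fully home, then take the tall glass cell out of the rack, gripping it by its two frosted faces only and never touching the clear ones. Finish holding it, still gripped and upright in mid-air, with its window in the light path halfway between the lamp and detector openings, the clear faces square to the beam; do not let go or stand it on anything. Leave the two short cells in the rack and the bottle and beaker where they are.

Things in the scene. Friction and masses are not known exactly. Their poses are not given: they have to be found in the camera images.
- bench: Photometer bench, fixed: aluminium plate 110 mm (x) by 450 mm (y, from -185 to +265), 12 mm thick, with a steel rail along y, its top 30 mm above the table. Lamp at the -y end, detector riding the rail on the +y side; nothing else between them. Origin: on the table under the middle of the light path, which runs along y, 100 mm up.
- lamp (a point): Centre of the lamp's round brass opening (34 mm across), 100 mm up, at bench y = -62 mm. The lamp is a fixed slate-grey housing, 90 mm (x) by 85 mm (y: -160 to -75), top 142 mm above the table. Axes as the bench's.
- beam (a point): The middle of the light path: 100 mm straight above the bench's origin, same axes (y along the light). With the detector home, the lamp's and detector's openings lie 62 mm to either side of it.
- detector (a joint): Travel of the detector along the rail, m: 0 parked, grows towards the lamp (bench -y), 0.100 fully home against a firm stop. Captive on the rail. About 1.5 N friction and slight drag; from 0.09 to 0.095 a sprung ball climbs a ridge (about 12 N of push), then it snaps in and is held (about 9 N to pull back); above 0.097 it is home. Starts at 0.015 to 0.06.
- detector_fin (a point): Centre of the black fin on top of the detector, to pinch or push: 14 mm thick along the rail (bench y), 36 mm wide across it, from 130 to 158 mm above the table (this point 144 mm). The slate-grey detector under it is 80 mm (x) by 70 mm (y), with a brass opening towards the lamp. Axes as the bench's.
- rack: Grey plastic rack, fixed: 210 mm (x) by 74 mm (y), 22 mm high, three wells in a row along x at -65, 0, +65 mm, 14 mm deep (floor 8 mm above the table), 1 mm play around a cell. Cells stand with their frosted faces to the rack's long sides (cell y along rack y, either way round). Origin: centre of underside.
- tall_cell: Empty glass cell, open top, 24 mm (its x) by 34 mm (its y) in plan, walls 3 mm. The two narrow 24 mm wide faces (normal to its y, 34 mm apart) are frosted, whitish; the 34 mm wide faces (normal to its x) are clear. Origin: centre of underside, z up. The tall one: 80 mm high, 50 to 80 g; any of the three wells; its top is 88 mm above the table.
- window (a point): Centre of the tall cell's window, where the beam must pass: on its vertical centre line, 35 mm above its underside (45 mm below its top). Grip the cell above it, near the top. Axes as the cell's.
- short_cell_a: Empty glass cell, open top, 24 mm (its x) by 34 mm (its y) in plan, walls 3 mm. The two narrow 24 mm wide faces (normal to its y, 34 mm apart) are frosted, whitish; the 34 mm wide faces (normal to its x) are clear. Origin: centre of underside, z up. A short one, 50 mm high; stays in the rack.
- short_cell_b: Empty glass cell, open top, 24 mm (its x) by 34 mm (its y) in plan, walls 3 mm. The two narrow 24 mm wide faces (normal to its y, 34 mm apart) are frosted, whitish; the 34 mm wide faces (normal to its x) are clear. Origin: centre of underside, z up. A short one, 50 mm high; stays in the rack.
- bottle: Amber glass reagent bottle, 56 mm across, 120 mm high, standing on the table near the robot; leave it. Origin: centre of its underside.
- beaker: Glass beaker, 66 mm across, 85 mm high, standing on the table beyond the lamp; leave it. Origin: centre of its underside.
Things that resemble listed ones, but are neither listed nor needed, are in the scene too. What is shaped like the tall_cell but orange is not meant.

How it is judged:
On the way, in this order (a step that is already met when the one before it is completed fails the run):
1. the detector is clicked fully home on its rail while the tall cell still stands in the rack (value of joint detector above 0.097 m and velocity of joint detector below 0.01 m/s and distance of tall_cell from where it was at the start of the episode below 0.01 m), for 0.3 s.
2. the tall cell is gripped by both frosted faces and out of the rack (contact force between the fingers and tall_cell_c0 above 1 N and contact force between the fingers and tall_cell_c1 above 1 N and height (world z) of tall_cell above 0.05 m and contact force between tall_cell and rack below 0.1 N), for 0.2 s.
At the end, for the whole second after the job is handed in: Detector home (joint over 0.097); fingers press both frosted faces (over 1 N each); window centre within 7 mm sideways, 8 mm in height, 30 mm lengthwise of the beam middle; clear faces square to the beam and cell upright within 0.14 rad; cell under 30 mm/s, bench and rack not touching it (value of joint detector above 0.097 m and contact force between the fingers and tall_cell_c0 above 1 N and contact force between the fingers and tall_cell_c1 above 1 N and x of window in the frame of beam between -0.007 and 0.007 m and z of window in the frame of beam between -0.008 and 0.008 m and y of window in the frame of beam between -0.03 and 0.03 m and angle between the x axis of tall_cell and the y axis of bench, either way round below 0.14 rad and angle between tall_cell's own z axis and vertical below 0.14 rad and contact force between tall_cell and bench below 0.1 N and contact force between tall_cell and rack below 0.1 N and linear speed of tall_cell below 0.03 m/s); the arm keeps its last pose, push and grip.
It fails at once if the fingers touch a clear face of the tall cell (contact force between the fingers and tall_cell_c2 above 0.5 N or contact force between the fingers and tall_cell_c3 above 0.5 N).
It fails at once if a short cell is taken out of the rack or shifted (distance of any of short_cell_a, short_cell_b from where it was at the start of the episode above 0.012 m).
It fails at once if the bottle or beaker is moved by more than 30 mm (distance of any of bottle, beaker from where it was at the start of the episode above 0.03 m).
It also fails if it takes over 54 s, if anything falls off the work surface, if the arm or the gripper's body presses on something with over 40 N, if the wrist force passes 120 N, or if a joint passes its speed limit or range.

## Working session

There is one attempt and no reset: what is moved stays moved. The work goes in short steps, Python scripts to look and compute and a tool call to move; the robot and the scene stay as the last step left them, time stands still between calls to the robot, and variables do not carry over. Pictures are saved under pics/ and viewed, at most 10 in all, crops included, and the job is handed in when it is done.

Besides the shell and the picture viewer there is one more tool, called after "Emit:" in YAML: its name, and indented under it one key for each argument. carry_out: Moves the arm, as the interface text tells. Its arguments: {"type":"object","properties":{"steps":{"type":"array","items":{"type":"array"}}},"required":["steps"]}

```bash
mkdir -p pics; cat > h.py <<'E'
import numpy as np, cv2
from bench import robot
def snap(n):
    s=robot.snapshot(n); np.savez(f'{n}.npz',**s)
    return s
def px2w(s,u,v,z=None):
    """pixel -> world via depth, or via plane height z"""
    p=cv2.undistortPoints(np.array([[[u,v]]],float),np.array(s['mtx']),np.array(s['D']))[0,0]
    d=np.array([p[0],p[1],1.]); R=np.array(s['R']);t=np.array(s['t'])
    if z is None:
        k=s['z_map'][int(round(v)),int(round(u))]
    else:
        c=-R.T@t; w=R.T@d; k=(z-c[2])/w[2]
    return R.T@(d*k-t)
E
python3 - <<'E'
from h import *
for n in ('top','scene'):
    s=snap(n); cv2.imwrite(f'pics/{n}1.png',cv2.resize(s['image'][:,:,::-1],(800,600),interpolation=cv2.INTER_CUBIC))
    print(n,-np.array(s['R']).T@s['t'])
o=robot.get_obs(); print(o)
E
```

```text
top [ 4.35519656e-01 -7.27141881e-04  9.17492824e-01]
scene [1.24722157 0.22902133 0.68693008]
{'time': 0.1, 'joint_positions': array([ 1.00290956e+00,  8.78735649e-02,  1.37207327e+00,  7.57624868e-06,
        1.68361042e+00, -1.03106774e-01]), 'qvel': array([ 0.00044514, -0.00163421, -0.00375719, -0.00026466,  0.00039132,
       -0.00089463]), 'joint_torque': array([ 2.11528939e-03, -3.41257596e+01, -3.03299296e+01,  7.20307580e-02,
        3.05471546e-02, -1.07421251e-04]), 'tool_pos': array([0.24626492, 0.4912389 , 0.20444049]), 'ee_rot': array([-3.13963926e+00, -2.09694354e-04,  2.67681330e+00]), 'wrist_force': array([-0.20605831,  0.02746652,  0.73659978]), 'wrist_torque': array([-0.01699635,  0.00177374, -0.0760436 ]), 'finger_force': 0.0, 'width': 0.09404194417696174}
```

View pics/top1.png

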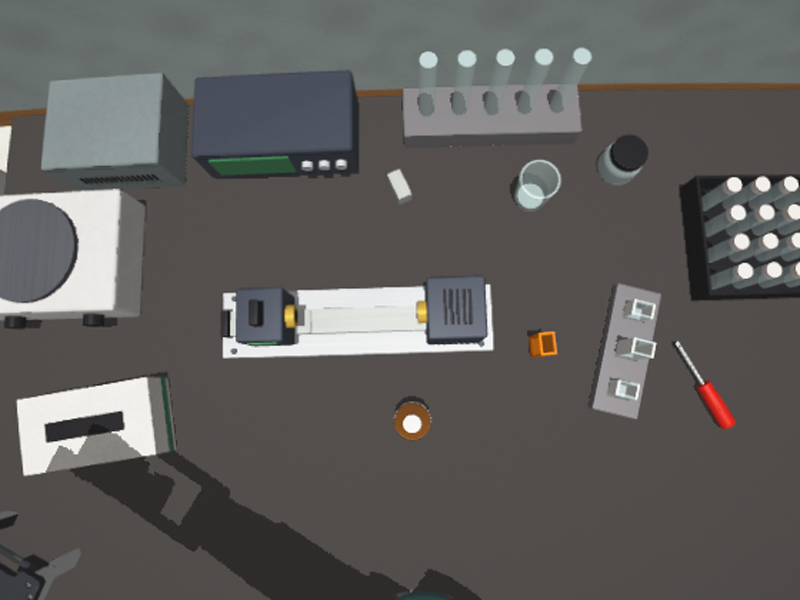

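View pics/scene1.png

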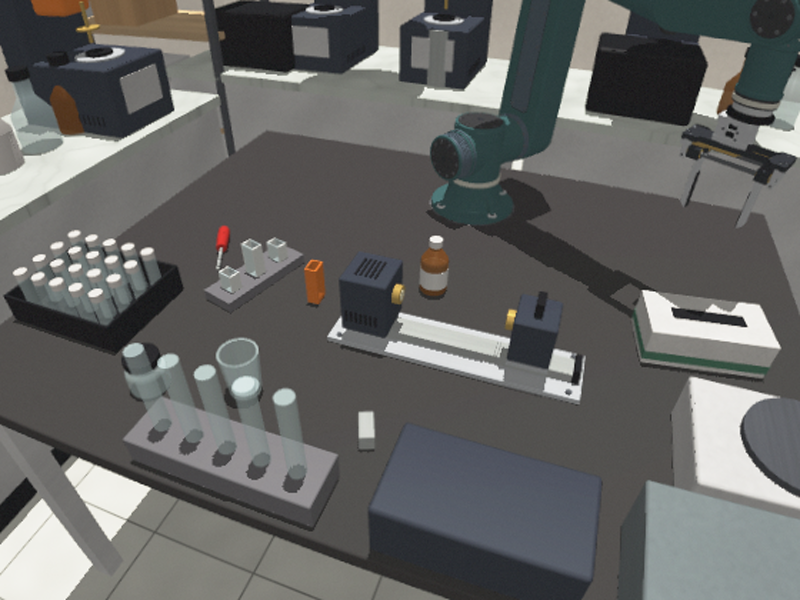

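The top view shows the bench (plate corners about (222,293), (493,350)) with its lamp on the right at (456,310). The detector fin is at (256,313), and the tall cell is in the middle rack well at (636,348). The scene view confirms the middle cell is the tall one.

```bash
cat > m.py <<'E'
from h import *
def cloud(s):
    h,w=s['z_map'].shape; uv=np.stack(np.meshgrid(np.arange(w),np.arange(h)),-1).reshape(-1,1,2).astype(float)
    p=cv2.undistortPoints(uv,s['mtx'],s['D'])[:,0]; k=s['z_map'].ravel()[:,None]
    X=(np.c_[p,np.ones(len(p))]*k-s['t'])@s['R']; X[k[:,0]==0]=np.nan
    return X.reshape(h,w,3)
def rect(X,box,z0,z1):
    "minAreaRect (mm) of points in pixel box (800-scale u0,v0,u1,v1) with height range"
    u0,v0,u1,v1=[int(b*.7) for b in box]; P=X[v0:v1,u0:u1].reshape(-1,3); P=P[(P[:,2]>z0)&(P[:,2]<z1)]
    r=cv2.minAreaRect((P[:,:2]*1000).astype(np.float32)); return [np.round(r[0],1),np.round(r[1],1),round(r[2],2),len(P),P[:,2].mean().round(4)]
E
python3 - <<'E'
from m import *
s=dict(np.load('top.npz')); X=cloud(s)
print('lamp',rect(X,(415,265,500,355),.136,.15))
print('fin',rect(X,(230,280,290,345),.15,.165))
print('det',rect(X,(225,275,310,355),.120,.135))
print('plate',rect(X,(215,270,500,365),.006,.018))
print('rack',rect(X,(580,270,670,430),.017,.027))
print('tall',rect(X,(610,330,665,365),.08,.095))
for n,z,c in [('plate',.012,[(222,293),(223,357),(493,350),(490,284)]),('rack',.022,[(615,284),(661,292),(638,418),(591,408)]),('tall',.088,[(636,348)]),('bottle',.12,[(412,423)])]:
    P=np.array([px2w(s,u*.7,v*.7,z)[:2] for u,v in c]); print(n,P.round(4).tolist(),P.mean(0).round(4))
    if len(P)==4: print(np.linalg.norm(np.diff(P,axis=0,append=P[:1]),axis=1).round(3))
im=s['image'][225:300,405:475,::-1]; im2=s['image'][185:260,150:355,::-1]
cv2.imwrite('pics/c1.png',cv2.resize(im,None,fx=8,fy=8,interpolation=cv2.INTER_CUBIC))
E
```

```text
lamp [array([542.7, -59.1]), array([90.2, 85.4]), 0.26, 1823, np.float64(0.1434)]
fin [array([541.7, 226.8]), array([36.2, 14. ]), 0.84, 144, np.float64(0.1584)]
det [array([541.8, 223.7]), array([81.1, 76.7]), 1.71, 1132, np.float64(0.1308)]
plate [array([551.8,  96.9]), array([142.1, 469.4]), 0.85, 3559, np.float64(0.0133)]
rack [array([ 479.6, -343.8]), array([ 76.4, 212.8]), 74.31, 2149, np.float64(0.0232)]
tall [array([ 478.8, -343.6]), array([36.9, 24.8]), 74.46, 120, np.float64(0.0877)]
plate [[0.5953, 0.3247], [0.4872, 0.3211], [0.4862, -0.1268], [0.5964, -0.1272]] [0.5413 0.098 ]
[0.108 0.448 0.11  0.452]
rack [[0.5884, -0.3336], [0.5727, -0.41], [0.3687, -0.3544], [0.3874, -0.279]] [ 0.4793 -0.3442]
[0.078 0.211 0.078 0.208]
tall [[0.478, -0.3334]] [ 0.478  -0.3334]
bottle [[0.3796, 0.0084]] [0.3796 0.0084]
```

View pics/c1.png

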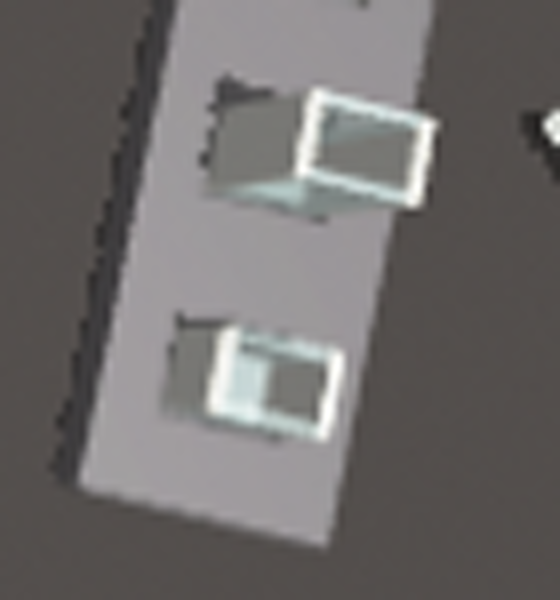

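The crop shows the tall cell's rim in line with the rack. Sizes all check: fin 36x14, lamp 90x85, cell about 36x25, top at 88 mm.

- **Beam:** about (0.5423, 0.058, 0.100), bench yaw about 0.
- **Fin:** (0.5417, 0.2268), home at about y = 0.168.
- **Tall cell:** (0.479, -0.3437), closing direction 74.4°.

First I go above the fin.

Emit:
carry_out:
  steps:
    - [[-0.382, -0.105, 0], -2.66, -1]
    - [[-0.382, -0.105, 0], -2.66, -1]
    - [[-0.382, -0.105, 0], -2.66, -1]
    - [[-0.382, -0.105, 0], -2.66, -1]
    - [[-0.382, -0.105, 0], -2.66, -1]
    - [[-0.382, -0.105, 0], -2.66, -1]
    - [[-0.382, -0.105, 0], -2.66, -1]
    - [[-0.382, -0.105, 0], -2.66, -1]
    - [[-0.382, -0.105, 0], -2.66, -1]
    - [[-0.382, -0.105, 0], -2.66, -1]

```text
time: 1.35
tool_pos: [0.54, 0.2277, 0.2056]
ee_rot: [3.141, -0.0, -3.14]
wrist_force: [0.2, -0.5, 0.9]
width: 0.0939
finger_force: 0.0
```

Emit:
carry_out:
  steps:
    - [[-0.002, 0, 0.04], 0, -1]
    - [[-0.002, 0, 0.069], 0, -1]
    - [[-0.002, 0, 0.069], 0, -1]
    - [[-0.002, 0, 0.069], 0, 1]
    - [[-0.002, 0, 0.069], 0, 1]
    - [[-0.002, 0, 0.069], 0, 1]
    - [[-0.002, 0, 0.069], 0, 1]
    - [[-0.002, 0, 0.069], 0, 1]
    - [[-0.002, 0, 0.069], 0, 1]
    - [[-0.002, 0, 0.069], 0, 1]

```text
time: 2.6
tool_pos: [0.5429, 0.2266, 0.1364]
ee_rot: [3.142, -0.0, 3.141]
wrist_force: [-0.2, -0.5, 1.0]
width: 0.0277
finger_force: 0.0
```

Emit:
carry_out:
  steps:
    - [[0, 0, 0], 0, 1]
    - [[0, 0, 0], 0, 1]
    - [[0, 0, 0], 0, 1]
    - [[0, 0, 0], 0, 1]

```text
time: 3.1
tool_pos: [0.543, 0.2267, 0.1364]
ee_rot: [3.141, 0.0, 3.141]
wrist_force: [0.2, 1.8, -0.5]
width: 0.0142
finger_force: 30.0
```

Pinched (14.2 mm opening). Now I slide it home, about 59 mm towards -y.

Emit:
carry_out:
  steps:
    - [[0, -0.01, 0], 0, 1]
    - [[0, -0.02, 0], 0, 1]
    - [[0, -0.03, 0], 0, 1]
    - [[0, -0.04, 0], 0, 1]
    - [[0, -0.048, 0], 0, 1]
    - [[0, -0.053, 0], 0, 1]
    - [[0, -0.056, 0], 0, 1]
    - [[0, -0.059, 0], 0, 1]
    - [[0, -0.061, 0], 0, 1]
    - [[0, -0.061, 0], 0, 1]

```text
time: 4.35
tool_pos: [0.5431, 0.1676, 0.1365]
ee_rot: [3.137, 0.001, -3.141]
wrist_force: [2.5, 7.7, -2.2]
width: 0.014
finger_force: 30.0
```

Emit:
carry_out:
  steps:
    - [[0, -0.002, 0], 0, 1]
    - [[0, -0.004, 0], 0, 1]
    - [[0, -0.004, 0], 0, 1]

```text
time: 4.72
tool_pos: [0.5431, 0.1675, 0.1365]
ee_rot: [3.13, 0.001, -3.139]
wrist_force: [3.0, 16.7, -4.0]
width: 0.0137
finger_force: 30.1
```

Emit:
carry_out:
  steps:
    - [[0, -0.002, 0], 0, 1]
    - [[0, -0.004, 0], 0, 1]
    - [[0, -0.004, 0], 0, 1]

```text
time: 5.1
tool_pos: [0.5431, 0.1675, 0.1364]
ee_rot: [3.122, 0.002, -3.137]
wrist_force: [3.6, 26.4, -6.0]
width: 0.0141
finger_force: 30.1
```

A hard stop: 26 N with no motion. I relax the push, hold, then open and rise.

Emit:
carry_out:
  steps:
    - [[0, 0.005, 0], 0, 1]
    - [[0, 0.009, 0], 0, 1]
    - [[0, 0.009, 0], 0, 1]
    - [[0, 0.009, 0], 0, -0.2]
    - [[0, 0.009, 0], 0, -0.2]
    - [[0, 0.009, 0], 0, -0.2]
    - [[0, 0.009, 0], 0, -0.2]
    - [[0, 0.009, -0.05], 0, -0.2]
    - [[0, 0.009, -0.11], 0, -1]

```text
time: 6.22
tool_pos: [0.5419, 0.1661, 0.2459]
ee_rot: [-3.14, -0.004, 3.141]
wrist_force: [0.5, 0.8, 0.2]
width: 0.0634
finger_force: 0.0
```

```bash
python3 - <<'E'
from m import *
s=snap('top'); X=cloud(s)
print(robot.get_obs()['tool_pos'])
s=snap('scene'); cv2.imwrite('pics/s2.png',cv2.resize(s['image'][120:330,150:430,::-1],(800,600),interpolation=cv2.INTER_CUBIC))
Y=cloud(s); m=(Y[...,2]>.15)&(Y[...,2]<.157)&(abs(Y[...,0]-.542)<.03)&(Y[...,1]>.12)&(Y[...,1]<.26)
print(Y[m].min(0),Y[m].max(0),m.sum())
E
```

```text
[0.545446   0.16687633 0.25744027]
[0.52287159 0.16254684 0.15032643] [0.56117814 0.17541194 0.15693509] 20
```

View pics/s2.png

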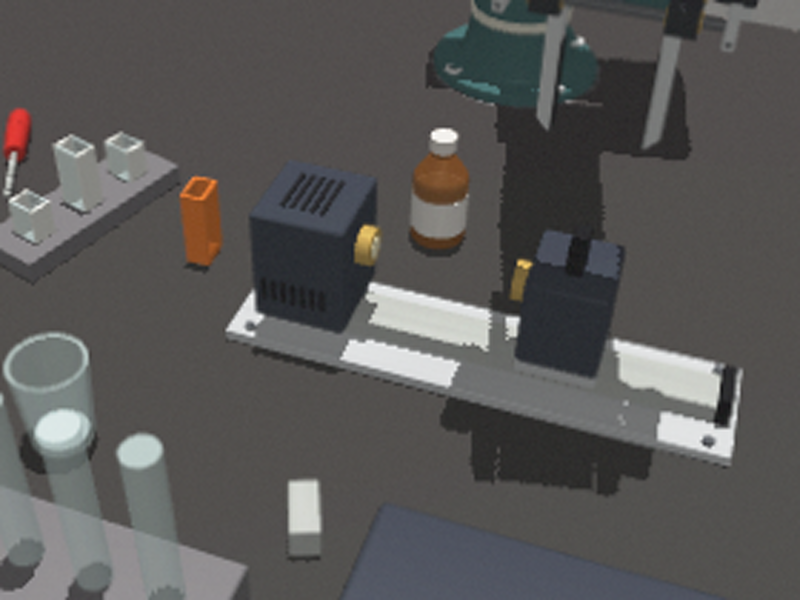

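The detector sits home: fin centre at y≈0.168, at about (578,255) in the crop, with its brass opening facing the lamp. The tall cell is still in the middle well at (75,170). Next I move over it.

Emit:
carry_out:
  steps:
    - [[0.0645, -0.511, 0.02], 1.56, -1]
    - [[0.0645, -0.511, 0.02], 1.56, -1]
    - [[0.0645, -0.511, 0.02], 1.56, -1]
    - [[0.0645, -0.511, 0.02], 1.56, -1]
    - [[0.0645, -0.511, 0.02], 1.56, -1]
    - [[0.0645, -0.511, 0.02], 1.56, -1]
    - [[0.0645, -0.511, 0.02], 1.56, -1]
    - [[0.0645, -0.511, 0.02], 1.56, -1]
    - [[0.0645, -0.511, 0.02], 1.56, -1]
    - [[0.0645, -0.511, 0.02], 1.56, -1]

```text
time: 7.58
tool_pos: [0.4777, -0.3447, 0.2255]
ee_rot: [3.14, -0.001, 2.867]
wrist_force: [-0.3, 0.5, 0.2]
width: 0.0941
finger_force: 0.0
```

Emit:
carry_out:
  steps:
    - [[0, 0, 0], 0, -1]
    - [[0, 0, 0], 0, -1]
    - [[0, 0, 0], 0, -1]

```text
time: 7.95
tool_pos: [0.4786, -0.3432, 0.2269]
ee_rot: [-3.141, 0.001, 2.871]
wrist_force: [-0.1, 0.2, 0.1]
width: 0.0941
finger_force: 0.0
```

```bash
python3 - <<'E'
from m import *
o=robot.get_obs(); print(o['tool_pos'],o['ee_rot'],o['width'])
s=snap('wrist'); cv2.imwrite('pics/w1.png',cv2.resize(s['image'][:,:,::-1],(800,600),interpolation=cv2.INTER_CUBIC))
X=cloud(s); m=(X[...,2]>.083)&(X[...,2]<.093)&(np.hypot(X[...,0]-.479,X[...,1]+.344)<.04)
P=X[m]; print(m.sum(), cv2.minAreaRect((P[:,:2]*1000).astype(np.float32)))
m=(X[...,2]>.018)&(X[...,2]<.028); P=X[m]; print(m.sum(), cv2.minAreaRect((P[:,:2]*1000).astype(np.float32)))
E
```

```text
[ 0.47864782 -0.34323055  0.2269453 ] [-3.14149028e+00  7.37415338e-04  2.87064391e+00] 0.0941065637376162
349 ((478.1177978515625, -344.86273193359375), (34.07206344604492, 24.007585525512695), 74.24212646484375)
10544 ((606.5865478515625, -333.1284484863281), (683.8233032226562, 509.9114074707031), 88.47272491455078)
```

View pics/w1.png

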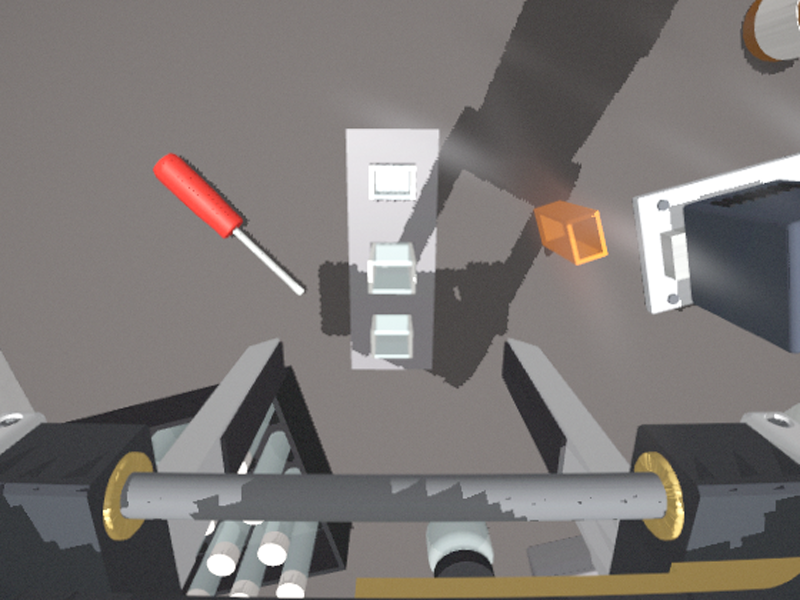

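The wrist view shows the tall cell at (392,268) between the open fingers, lined up with them: centre (0.478, -0.345), 34x24 mm, 74.2°. I go down with a 1 mm correction and grip.

Emit:
carry_out:
  steps:
    - [[0, -0.001, 0.05], 0, -1]
    - [[0, -0.001, 0.1], 0, -1]
    - [[0, -0.001, 0.14], 0, -1]
    - [[0, -0.001, 0.166], 0, -1]
    - [[0, -0.001, 0.166], 0, -1]
    - [[0, -0.001, 0.166], 0, 1]
    - [[0, -0.001, 0.166], 0, 1]
    - [[0, -0.001, 0.166], 0, 1]
    - [[0, -0.001, 0.166], 0, 1]
    - [[0, -0.001, 0.166], 0, 1]

```text
time: 9.25
tool_pos: [0.4779, -0.3454, 0.0607]
ee_rot: [-3.142, 0.0, 2.869]
wrist_force: [0.1, 0.8, -0.0]
width: 0.0476
finger_force: 0.0
```

Emit:
carry_out:
  steps:
    - [[0, 0, 0], 0, 1]
    - [[0, 0, 0], 0, 1]
    - [[0, 0, 0], 0, 1]
    - [[0, 0, 0], 0, 1]

```text
time: 9.75
tool_pos: [0.4778, -0.3453, 0.0604]
ee_rot: [3.141, -0.0, 2.869]
wrist_force: [0.9, 0.5, 0.2]
width: 0.0341
finger_force: 29.9
```

Gripped at 34.1 mm. I lift straight up, slowly at first.

Emit:
carry_out:
  steps:
    - [[0, 0, -0.01], 0, 1]
    - [[0, 0, -0.03], 0, 1]
    - [[0, 0, -0.06], 0, 1]
    - [[0, 0, -0.1], 0, 1]
    - [[0, 0, -0.14], 0, 1]
    - [[0, 0, -0.18], 0, 1]
    - [[0, 0, -0.2], 0, 1]
    - [[0, 0, -0.2], 0, 1]
    - [[0, 0, -0.2], 0, 1]

```text
time: 10.88
tool_pos: [0.4775, -0.3451, 0.2594]
ee_rot: [3.141, -0.002, 2.869]
wrist_force: [0.2, -0.6, 0.5]
width: 0.0335
finger_force: 29.9
```

Emit:
carry_out:
  steps:
    - [[0.005, 0.03, 0], 0.6, 1]
    - [[0.01, 0.08, 0], 1.5, 1]
    - [[0.015, 0.13, 0], 2.4, 1]
    - [[0.02, 0.18, 0], 3.3, 1]
    - [[0.026, 0.23, 0], 4.2, 1]
    - [[0.032, 0.28, 0], 5.1, 1]
    - [[0.038, 0.33, 0], 6, 1]
    - [[0.043, 0.375, 0], 6.9, 1]
    - [[0.046, 0.406, 0], 7.44, 1]
    - [[0.046, 0.406, 0], 7.44, 1]

```text
time: 12.12
tool_pos: [0.5423, 0.0599, 0.2584]
ee_rot: [-3.138, -0.0, 1.574]
wrist_force: [-0.6, -0.3, 0.4]
width: 0.0337
finger_force: 29.9
```

Emit:
carry_out:
  steps:
    - [[0, 0, 0], 0, 1]
    - [[0, 0, 0], 0, 1]
    - [[0, 0, 0], 0, 1]

```text
time: 12.5
tool_pos: [0.5429, 0.057, 0.2605]
ee_rot: [3.142, 0.0, 1.569]
wrist_force: [-0.1, 0.1, -0.0]
width: 0.0341
finger_force: 29.9
```

```bash
python3 - <<'E'
from m import *
o=robot.get_obs(); print(o['tool_pos'],o['ee_rot'],o['width'],o['finger_force'])
s=snap('scene'); cv2.imwrite('pics/s3.png',cv2.resize(s['image'][40:280,200:520,::-1],(800,600),interpolation=cv2.INTER_CUBIC))
X=cloud(s); m=(abs(X[...,0]-.545)<.025)&(abs(X[...,1]-.058)<.02)&(X[...,2]>.19)&(X[...,2]<.3)
P=X[m]; print(m.sum(),P.min(0),P.max(0))
m=(abs(X[...,1]+.059)<.04)&(abs(X[...,0]-.542)<.05)&(X[...,2]>.136); print(X[m][:,2].mean())
E
```

```text
[0.54290439 0.05701488 0.2604684 ] [3.14158887e+00 6.05756898e-05 1.56887631e+00] 0.03406258917540853 29.915951192378998
411 [0.52064323 0.04434932 0.2088278 ] [0.56992305 0.06916001 0.29960887]
0.1421764164981217
```

View pics/s3.png

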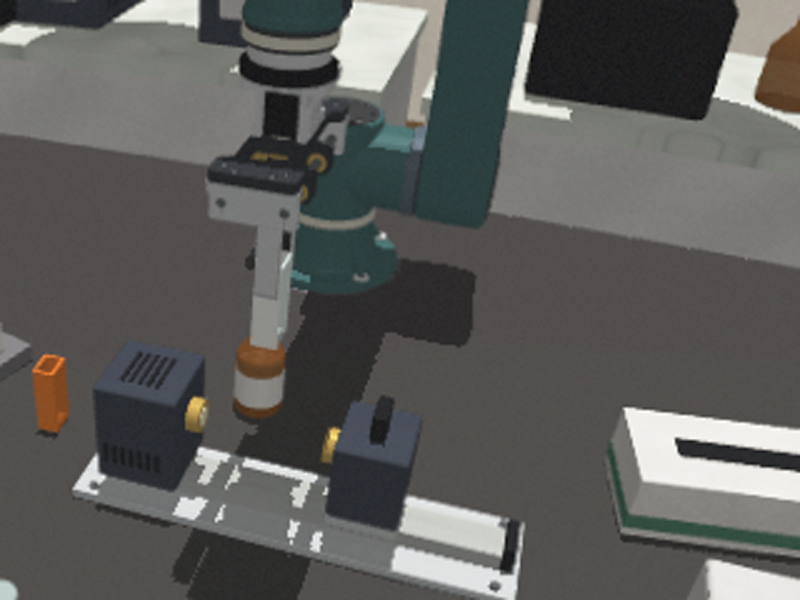

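The cell hangs upright between the fingers at about (268,300), lower edge at z = 0.209 as expected. I lower it into the beam.

Emit:
carry_out:
  steps:
    - [[0.001, -0.0005, 0.02], 0, 1]
    - [[0.001, -0.0005, 0.05], 0, 1]
    - [[0.001, -0.0005, 0.08], 0, 1]
    - [[0.001, -0.0005, 0.11], 0, 1]
    - [[0.001, -0.0005, 0.13], 0, 1]
    - [[0.001, -0.0005, 0.14], 0, 1]
    - [[0.001, -0.0005, 0.143], 0, 1]
    - [[0.001, -0.0005, 0.143], 0, 1]
    - [[0.001, -0.0005, 0.143], 0, 1]
    - [[0.001, -0.0005, 0.143], 0, 1]

```text
time: 13.8
tool_pos: [0.5429, 0.059, 0.1183]
ee_rot: [3.14, -0.0, 1.57]
wrist_force: [0.5, 0.3, -0.4]
width: 0.0341
finger_force: 29.9
```

Emit:
carry_out:
  steps:
    - [[0, 0, 0], 0, 1]
    - [[0, 0, 0], 0, 1]
    - [[0, 0, 0], 0, 1]

```text
time: 14.18
tool_pos: [0.5425, 0.059, 0.1175]
ee_rot: [3.142, -0.0, 1.57]
wrist_force: [-0.6, 0.8, -0.1]
width: 0.0338
finger_force: 29.9
```

```bash
python3 - <<'E'
from m import *
o=robot.get_obs(); print(o['tool_pos'],o['ee_rot'],o['width'],o['finger_force'],o['wrist_force'])
s=snap('scene'); cv2.imwrite('pics/s4.png',cv2.resize(s['image'][130:280,200:400,::-1],(800,600),interpolation=cv2.INTER_CUBIC))
X=cloud(s); m=(abs(X[...,0]-.5425)<.022)&(abs(X[...,1]-.058)<.02)&(X[...,2]>.05)&(X[...,2]<.11)
P=X[m]; print(m.sum(),P.min(0),P.max(0))
m=(X[...,2]>.15)&(X[...,2]<.157)&(abs(X[...,0]-.542)<.03)&(X[...,1]>.13)&(X[...,1]<.26); print(X[m].min(0),X[m].max(0))
E
```

```text
[0.54247558 0.05903745 0.1174797 ] [ 3.14155175e+00 -7.87586228e-05  1.57030420e+00] 0.033835730843746505 29.915632009506226 [-0.59326114  0.8372462  -0.11924399]
176 [0.52825271 0.04609145 0.06432054] [0.56392519 0.07103563 0.10962465]
[0.5225216  0.1624967  0.15052219] [0.5610413  0.17537206 0.1569527 ]
```

View pics/s4.png

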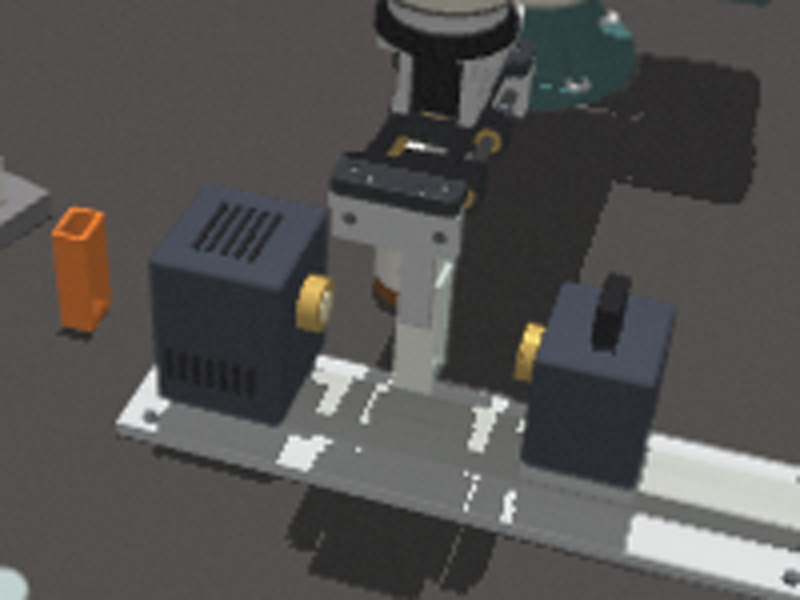

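The cell is upright at about (420,330), between the openings at (315,303) and (530,352). Its bottom is at z≈0.0645, its centre is at y≈0.0586, and the detector is still home. I hand in now.

```bash
python3 -c "
from bench import robot
print(robot.close_job())"
```

```text
the job is handed in; nothing more can be done
None
```

I handed the job in at about 14 s with the detector clicked home against its stop and the tall cell still gripped by its frosted faces, upright and square in the beam, with its window about 1 mm from the beam middle by my measurements; the hand-in reported no verdict.

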